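Find the unground block by its drag on the plate

TASK

Two steel blocks that look alike lie on the flat metal plate of the welding bench; one has been ground smooth underneath, the other is still rough. Push each one about 60 mm across the plate, keeping both on it, and feel which drags more. Then pick up the rough one and lay it gently in the middle of the sloping metal rest, where only a rough block stays put; leave the smooth one lying on the plate.

Things in the scene. Friction and masses are not known exactly. Their poses are not given: they have to be found in the camera images.
- block_a: Solid steel block 70 (its x) x 40 (its y) x 38 mm high, 0.7 to 0.95 kg, flat on the drag plate; origin at the centre of its underside, z up. One of two that look alike: polished underneath, it drags with about 0.7 N when pushed level; rough, with 3 to 9 N (more when pushed away from the robot); felt only while moving. Which is which cannot be seen; either may lie on either side.
- block_b: Solid steel block 70 (its x) x 40 (its y) x 38 mm high, 0.7 to 0.95 kg, flat on the drag plate; origin at the centre of its underside, z up. One of two that look alike: polished underneath, it drags with about 0.7 N when pushed level; rough, with 3 to 9 N (more when pushed away from the robot); felt only while moving. Which is which cannot be seen; either may lie on either side.
- plate: Drag plate: flat bare metal plate 240 (x) x 250 (y) x 12 mm thick, fixed on the bench; origin at the centre of its underside, so its top is 12 mm above the origin and the blocks' origins stand at that height. The blocks lie side by side just on the robot's side of its middle, some 120 mm apart along its y, long sides about along its x.
- rest: Fixed pale bare-metal sloping rest left or right of the plate: smooth slab 150 mm (its x) x 130 mm (its y), 12 degrees, rising along its own +x (low edge to the robot, no lip); origin on the bench under its middle, where the face is 26 mm up (10 mm at the low edge, 42 at the high). A smooth block slides off. Across the plate from it stands a tin of rods, 72 mm across, 170 mm high.
Things that resemble listed ones, but are neither listed nor needed, are in the scene too. What is shaped like the block_a but red or turquoise is not meant.

How it is judged:
By the outcome, as a careful person would: the job done as asked, in the order asked, and still so for the second after the job is handed in, with the robot touching nothing.
It also fails if it takes over 64 s, if anything falls off the work surface, if the arm or the gripper's body presses on something with over 40 N, if the wrist force passes 120 N, or if a joint passes its speed limit or range.

ROBOT

A 6-joint arm with a two-finger parallel gripper is mounted at the origin on the work surface. World frame = base frame: x ahead of the robot, y to its left, z up, the work surface at z = 0. Lengths are in m, angles in rad, forces in N, time in s.
With the tool pointing down it reaches from about 0.275 to 0.75 m from the base axis. Payload 10.2 kg.
Tool frame: the origin (TCP) lies midway between the tips of the shut fingers; the grasp point (between the pads) lies 19 mm behind it (env.hold_point_z is the distance from the TCP to the grasp point, in m); z points along the fingers, y is the line along which they close (so a half turn about z gives the same grasp; the last joint's range is limited). The gripper opens to 85 mm and grips with 20 to 120 N. Pads are 22 mm wide; open, the fingers measure 114 mm over their backs; the gripper's body (76 mm by 85 mm) begins 54 mm behind the grasp point. The pads swing forward as they close: fully open they stand 13 mm farther back than shut.
Start: joints at [0.922, 0.313, 1.498, -0, 1.331, -0.223], TCP at [0.217, 0.478, 0.231] pointing down, gripper open.
Joint ranges: [-2.94, 2.94], [-0.97, 2.17], [0.19, 2.56], [-1.23, 4.37], [0.02, 3.11], [-2.88, 2.88]. Speed limits (rad/s): [2.39, 2.39, 3.01, 3.14, 3.14, 3.14].

INTERFACE

Orientations are given as a unit quaternion [x, y, z, w].
In Python, from bench import env, kinematics, monitor, eyes, job gives the robot as it stands. The module is installed in compiled form; this text tells all that it offers. Calls block until the motion is done:
- env.reach(position, orientation): joint-space move of the TCP to a pose.
- env.movel(position, velocity=0.15, frame=None, guard=None): straight line of the TCP; frame=None keeps the orientation; velocity is the mean speed in m/s. With guard (N) it stops when the force on the tool has changed by that much, and returns True; else False.
- env.set_joints(angles): joint-space move.
- env.release() and env.close_gripper(effort=None): open the fingers fully, or close them until they stop; effort is the grip in N (None keeps the last).
- env.hold(seconds).
- kinematics.ik(position, orientation): joint angles nearest the present ones, or None.
- monitor.sense(): the state.
- eyes.grab_frame(name): name is "side" or "top"; returns a dict with "frame" (384x512x3 uint8, red, green, blue), "mtx" (3x3 intrinsics, pixels), "view" (4x4, takes a point from world to camera coordinates). Camera axes: x right, y down, z forward; pixel columns grow to the right and rows downward; lengths in m; the calibration is good to about 2 mm. A picture is of the moment at which its call begins. There is no depth.
A pose or a line that the arm cannot do raises env.MotionError and nothing moves.
- job.hand_in(): hands the job in; it is judged then, once.
The state is a dict: "clock": time; "joints": joint angles; "qvel": joint speeds; "joint_efforts": joint torques, N m; "position": TCP position; "ee_rot": TCP orientation; "contact_force": force on the tool from outside, world axes, zero at the start; "ft_torque": the same for the moment, N m; "finger_gap": opening from 0.0 (shut) to 1.0 (fully open); "gripper_force": force on a finger pad.
Only numpy, scipy, OpenCV 4.12 (cv2) and the standard library are available. Lean on these libraries where they do the work, as an engineer would, in place of code of your own. Each camera call takes 0.05 s, during which the arm holds its last target. There are 200 camera calls.

## Working session

There is one attempt and no reset: what is moved stays moved. The work goes in short steps, each a Python script; the robot and the scene stay as the last script left them, time stands still between calls to the robot, and variables do not carry over. Pictures are saved under pics/ and viewed, at most 10 in all, crops included, and the job is handed in when it is done.

```bash
mkdir -p pics; ls
python3 - <<'E'
from bench import env,monitor,eyes
import cv2,numpy as np,pickle
d={}
for n in("side","top"):
    f=eyes.grab_frame(n);d[n]=f
    print(n,f["mtx"].round(1).tolist(),f["view"].round(3).tolist())
pickle.dump(d,open("f0.pkl","wb"))
im=np.hstack([d["top"]["frame"],d["side"]["frame"]])
cv2.imwrite("pics/top0.png",d["top"]["frame"][:,:,::-1]);cv2.imwrite("pics/side0.png",d["side"]["frame"][:,:,::-1])
print(monitor.sense())
E
```

```text
pics
side [[448.3, 0.0, 255.0], [0.0, 448.3, 191.0], [0.0, 0.0, 1.0]] [[-0.989, -0.145, 0.017, 0.548], [-0.112, 0.677, -0.728, 0.075], [0.094, -0.722, -0.686, 0.945], [0.0, 0.0, 0.0, 1.0]]
top [[473.0, 0.0, 253.1], [0.0, 473.0, 190.5], [0.0, 0.0, 1.0]] [[0.002, -1.0, -0.003, 0.0], [-0.996, -0.002, -0.087, 0.57], [0.087, 0.003, -0.996, 1.115], [0.0, 0.0, 0.0, 1.0]]
{'clock': 0.1, 'joints': array([ 9.21605219e-01,  3.13357279e-01,  1.49836106e+00,  1.92568419e-05,
        1.33098778e+00, -2.23442849e-01]), 'qvel': array([-1.27778385e-03,  1.15831709e-07, -1.22268852e-03,  1.40286744e-03,
       -1.69170924e-04, -9.07889944e-04]), 'joint_efforts': array([ 3.34771488e-03, -4.12900472e+01, -2.60141122e+01, -1.12258554e-04,
        3.06962058e-03, -2.39069880e-05]), 'position': array([0.21671276, 0.47793569, 0.23081113]), 'ee_rot': array([ 2.11272230e-01,  9.77427100e-01, -5.00626630e-04, -2.43754977e-04]), 'contact_force': array([ 0.16970912,  0.33542568, -0.06876156]), 'ft_torque': array([-0.00221257, -0.03660049, -0.04998702]), 'gripper_force': 0.0, 'finger_gap': 1.0028662527009096}
```

View pics/top0.png

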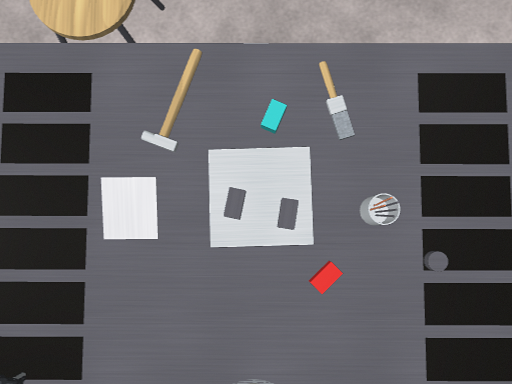

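View pics/side0.png

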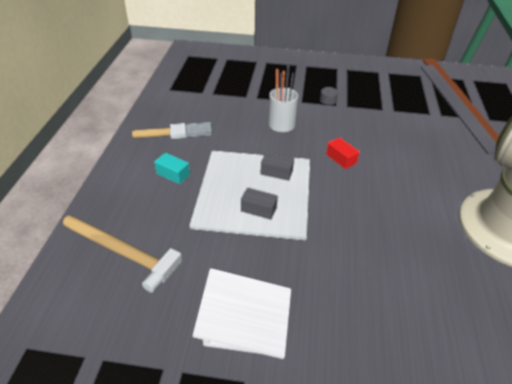

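Top view: the plate is at (260,197) and the rest is the pale slab at left (130,208), with the tin opposite at (380,209). Candidates for the blocks are the two dark grey ones on the plate at (235,203) and (288,213). I exclude turquoise (274,115), red (326,277) and the dark round knob (436,261). I choose the two dark blocks on the plate, and measure them now with one close crop.

```bash
cat > h.py <<'E'
import numpy as np,cv2,pickle
from scipy.spatial.transform import Rotation as R
def cast(f,px,z):
    px=np.atleast_2d(px).astype(float);K,V=f["mtx"],f["view"]
    d=(np.linalg.inv(K)@np.c_[px,np.ones(len(px))].T).T@V[:3,:3]
    c=-V[:3,:3].T@V[:3,3]
    return c+d*((z-c[2])/d[:,2])[:,None]
def proj(f,p):
    p=np.atleast_2d(p);q=(f["view"][:3,:3]@p.T).T+f["view"][:3,3];q=q@f["mtx"].T
    return q[:,:2]/q[:,2:]
def rect(f,mask,z):
    """min area rect of each blob, cast to plane z -> list (centre, long side dir deg, dims)"""
    out=[]
    for c in cv2.findContours(mask.astype(np.uint8),cv2.RETR_EXTERNAL,cv2.CHAIN_APPROX_NONE)[0]:
        if cv2.contourArea(c)<150: continue
        P=cast(f,c[:,0,:],z)[:,:2]
        (cx,cy),(w,h),a=cv2.minAreaRect((P*1000).astype(np.float32))
        if w<h: w,h,a=h,w,a+90
        out.append((cx,cy,w,h,(a+90)%180-90))
    return out
def down(yaw):  # tool down, tool y axis (closing) at angle yaw+90 from world x
    return (R.from_euler('z',yaw)*R.from_quat([1,0,0,0])).as_quat()
E
python3 - <<'E'
from h import *
d=pickle.load(open("f0.pkl","rb"));t=d["top"];g=t["frame"].astype(int)
gray=g.mean(2);roi=np.zeros_like(gray,bool);roi[152:242,213:309]=1
print("vals",gray[195:230,235].astype(int),gray[203,215:260].astype(int))
for th in(80,100,130):
    for r in rect(t,(gray<th)&roi,0.05):print("blk",th,np.round(r,1))
pale=np.uint8(gray>150)
for r in rect(t,pale,0.012):print("pale z12",np.round(r,1))
for r in rect(t,pale,0.026):print("pale z26",np.round(r,1))
# side-view pale corner check
s=d["side"];gs=s["frame"].mean(2);m=np.uint8(gs>185);m[:130]=0
for c in cv2.findContours(m,cv2.RETR_EXTERNAL,cv2.CHAIN_APPROX_NONE)[0]:
    if cv2.contourArea(c)>2000:
        q=cv2.approxPolyDP(c,6,True)[:,0];print("side",q.tolist())
c1=cv2.resize(t["frame"][140:255,90:320],None,fx=3.4,fy=3.4,interpolation=cv2.INTER_CUBIC)
cv2.imwrite("pics/crop0.png",c1[:,:,::-1])
E
```

```text
vals [105 103 104 105 104 104 104 103 104 104 103 104 103 105 103 102 103 103
 102 101 101 101  99  99 229 219 216 217 215 212 217 213 215 216 216] [220 219 219 218 219 218 218 219 219 222 196 116  99 101 101 102 103 105
 105 106 104 103 103 100 101 104 105  85 122 200 219 217 216 217 216 215
 216 215 215 216 215 215 215 215 215]
blk 130 [514.2 -79.6  70.3  39.2  -8.9]
blk 130 [538.2  44.6  70.1  39.6 -11.7]
pale z12 [ 527.6 -306.1   95.    75.3  -89.9]
pale z12 [529.3 303.  150.9 137.    1.1]
pale z12 [557.  -15.8 250.4 238.9 -88.3]
pale z12 [760.3 -48.8  69.1  38.  -24.4]
pale z12 [ 799.1 -199.3  197.9   43.2   19. ]
pale z12 [806.3 194.4 261.2  87.7 -20. ]
pale z12 [961.  395.9 151.   33.7 -90. ]
pale z12 [ 999.1 -159.7  977.7  109.6  -90. ]
pale z12 [998.9 477.5 329.2 109.7 -90. ]
pale z26 [ 526.9 -302.4   93.8   74.4  -89.9]
pale z26 [528.6 299.3 149.  135.3   1.1]
pale z26 [556.  -15.6 247.4 236.  -88.3]
pale z26 [756.8 -48.2  68.3  37.5 -24.4]
pale z26 [ 795.1 -196.9  195.5   42.7   19. ]
pale z26 [802.2 192.  258.   86.6 -20. ]
pale z26 [955.1 391.  149.2  33.3 -90. ]
pale z26 [ 992.7 -157.8  965.8  108.2  -90. ]
pale z26 [992.5 471.7 325.2 108.3 -90. ]
side [[210, 269], [193, 336], [205, 345], [283, 357], [290, 289]]
side [[212, 152], [191, 227], [305, 237], [308, 160], [295, 159], [285, 181], [259, 174], [260, 155]]
```

View pics/crop0.png

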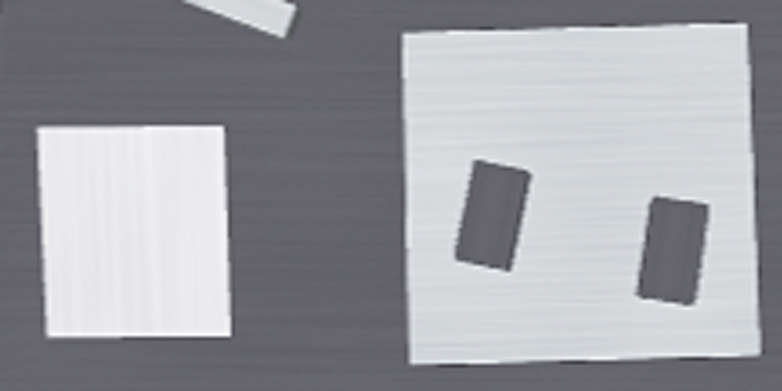

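The crop shows both dark blocks on the plate, at crop pixels (493,215) and (673,250), and the white rest at (135,231) with its low edge at the bottom. I push the left one first, along its own axis away from the robot.

```bash
cat >> h.py <<'E'
def best(p,yaw,tilt=None):
    from bench import kinematics
    c=[]
    for y in(yaw,yaw+np.pi):
        q=down(y)
        if tilt is not None:q=(tilt*R.from_quat(q)).as_quat()
        j=kinematics.ik(p,q)
        if j is not None:c.append((abs(j[5]),y,q,np.round(j,2)))
    return min(c,key=lambda k:k[0])[1:]
def push(c,yawdeg,total=0.060):
    from bench import env,monitor
    S=monitor.sense;y=np.radians(yawdeg);u=np.array([np.cos(y),np.sin(y),0])
    P=lambda s,z=0.026:np.array([c[0],c[1],0])+u*s+[0,0,z]
    _,q,j=best(P(-.066,.11),y);print("ik",j)
    env.reach(P(-.066,.11),q);env.movel(P(-.066),velocity=.1)
    print("free guard2",env.movel(P(-.051),velocity=.03,guard=2),S()["contact_force"].round(2))
    s=-.051;end=-.046+total
    while s<end-1e-4:
        s0=min(s+.014,end)
        g=env.movel(P(s0),velocity=.03,guard=2.)
        x=S();f1=x["contact_force"];d=(x["position"]-P(0))@u
        if g: env.movel(P(s0),velocity=.03)
        x=S();print(f"to {s0:.3f} guard {g} at {d:.3f} along {f1@u:.2f} then {x['contact_force']@u:.2f} t={x['clock']:.1f}")
        s=s0
        if s<end-1e-4:
            env.movel(P(s-.003),velocity=.05);print("  backed",round(S()["contact_force"]@u,2))
    env.movel(P(s-.01),velocity=.05);env.movel(P(s-.02,.11),velocity=.15)
    print("clock",S()["clock"])
E
python3 - <<'E'
from h import *
from bench import env
d=pickle.load(open("f0.pkl","rb"));t=d["top"]
px=np.array([[38,127],[224,126],[231,336],[47,337]])/3.4+[90,140]
K=np.r_[cast(t,px[:2],.042),cast(t,px[2:],.010)];print((K*1000).round(1).tolist(),(K.mean(0)*1000).round(1))
env.close_gripper(30)
push((.538,.0446),-11.7)
E
```

```text
[[599.1, 362.7, 42.0], [600.0, 232.4, 42.0], [453.2, 231.2, 10.0], [452.3, 362.3, 10.0]] [526.2 297.2  26. ]
ik [-0.12  0.35  1.8  -0.    1.   -1.49]
free guard2 False [-0.   -0.24  0.99]
to -0.037 guard False at -0.037 along -0.69 then -0.69 t=5.0
  backed 0.81
to -0.023 guard True at -0.036 along -0.32 then 0.28 t=6.1
  backed 0.11
to -0.009 guard True at -0.022 along -0.19 then 0.11 t=7.3
  backed 0.27
to 0.005 guard True at -0.008 along 0.20 then -0.03 t=8.4
  backed 0.12
to 0.014 guard True at 0.006 along 1.04 then -0.76 t=9.4
clock 10.4667
```

```bash
cat >> h.py <<'E'
def slow(c,yawdeg,s0,s1,v=.006,guards=(2.,2.)):
    """guarded creeping push from s0 (free) to s1, repeated; at the low height already"""
    from bench import env,monitor
    S=monitor.sense;y=np.radians(yawdeg);u=np.array([np.cos(y),np.sin(y),0])
    P=lambda s,z=0.026:np.array([c[0],c[1],0])+u*s+[0,0,z]
    n=len(guards)
    for i,g in enumerate(guards):
        b=s0+(s1-s0)*(i+1)/n
        r=env.movel(P(b),velocity=v,guard=g);x=S()
        print(f"slow guard {g}: {r} at {(x['position']-P(0))@u:.4f} of {b:.4f} f {x['contact_force']@u:.2f} t={x['clock']:.1f}")
E
python3 - <<'E'
from h import *
from bench import env,monitor
c=np.array([.538,.0446,0]);y=np.radians(-11.7);u=np.array([np.cos(y),np.sin(y),0])
env.movel(c+u*.006+[0,0,.026],velocity=.12)
slow(c,-11.7,.006,.011,guards=(2.,))
slow(c,-11.7,.011,.021,guards=(2.,2.))
slow(c,-11.7,.021,.024,guards=(1.2,))
env.movel(c-u*.01+[0,0,.026],velocity=.1);env.movel(c-u*.02+[0,0,.11],velocity=.15)
E
```

```text
slow guard 2.0: False at 0.0110 of 0.0110 f 0.72 t=12.3
slow guard 2.0: False at 0.0160 of 0.0160 f 0.45 t=13.3
slow guard 2.0: False at 0.0211 of 0.0210 f -0.81 t=14.3
slow guard 1.2: False at 0.0241 of 0.0240 f -0.94 t=14.9
```

Run:
```python
from h import *
from bench import env,monitor,eyes
c=np.array([.5142,-.0796,0]);yd=-8.9;y=np.radians(yd);u=np.array([np.cos(y),np.sin(y),0])
_,q,j=best(c-u*.06+[0,0,.11],y);print(j)
env.reach(c-u*.06+[0,0,.11],q)
d={n:eyes.grab_frame(n) for n in("top","side")};pickle.dump(d,open("f1.pkl","wb"))
cv2.imwrite("pics/both1.png",np.vstack([cv2.resize(d[n]["frame"][y0:y0+130,170:370],None,fx=2.2,fy=2.2) for n,y0 in(("top",130),("side",120))])[:,:,::-1])
env.movel(c-u*.06+[0,0,.026],velocity=.1)
env.movel(c-u*.046+[0,0,.026],velocity=.05)
slow(c,yd,-.046,-.036,guards=(2.,))
slow(c,yd,-.036,-.026,guards=(2.,2.))
x=monitor.sense()
# left block where?
t=d["top"];g=t["frame"].mean(2);roi=np.zeros_like(g,bool);roi[152:242,213:309]=1
for r in rect(t,(g<130)&roi,.05):print(np.round(r,1))
```

```text
[-0.41  0.32  1.84 -0.    0.98  1.32]
slow guard 2.0: True at -0.0445 of -0.0360 f -0.05 t=20.7
slow guard 2.0: True at -0.0446 of -0.0310 f 0.15 t=21.2
slow guard 2.0: True at -0.0446 of -0.0260 f 0.52 t=21.8
[491.6 -19.3  92.   13.8 -24.4]
[524.5 -91.7  90.9  46.1  71.6]
[605.1  30.7  71.9  39.7 -11.5]
```

View pics/both1.png

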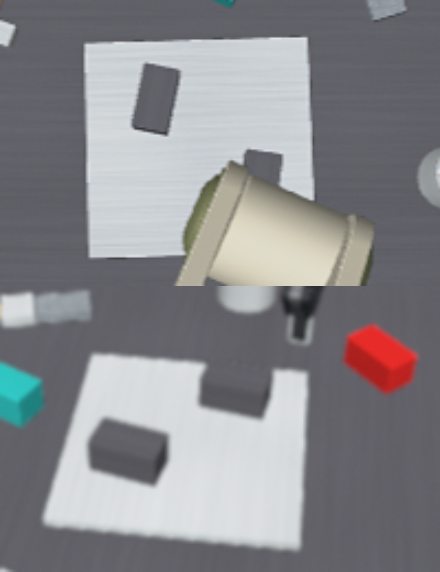

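The left block moved 68 mm, to (605,31) mm, and drew no 2 N trigger while creeping, so it seems smooth. The right block trips the guard every time, which suggests rough. I push it on and confirm in motion.

Run:
```python
from h import *
from bench import env,monitor,eyes
c=np.array([.5142,-.0796,0]);yd=-8.9;y=np.radians(yd);u=np.array([np.cos(y),np.sin(y),0])
P=lambda s,z=.026:c+u*s+[0,0,z]
def m(b,v,g=None):
    r=env.movel(P(b),velocity=v,guard=g);x=monitor.sense();print(b,v,g,r,round((x['position']-P(0))@u,4),round(x['contact_force']@u,2),round(x['clock'],1))
m(-.02,.03)
m(-.024,.05)
m(-.016,.006,2.)
m(-.024,.05)
m(-.016,.006,3.)
m(.016,.03)
m(.006,.05)
_,q,j=best(P(.016,.15),y)
env.movel(P(-.02,.13),velocity=.2)
s=monitor.sense();env.set_joints(np.r_[s["joints"][0]-.6,s["joints"][1:]])
d={n:eyes.grab_frame(n) for n in("top","side")};pickle.dump(d,open("f2.pkl","wb"))
t=d["top"];g=t["frame"].mean(2);roi=np.zeros_like(g,bool);roi[152:242,213:309]=1
for r in rect(t,(g<130)&roi,.05):print(np.round(r,1))
print(monitor.sense()["clock"])
cv2.imwrite("pics/both2.png",np.vstack([cv2.resize(d[n]["frame"][y0:y0+130,170:370],None,fx=2.2,fy=2.2) for n,y0 in(("top",130),("side",120))])[:,:,::-1])
```

```text
-0.02 0.03 None False -0.0196 -0.14 22.8
-0.024 0.05 None False -0.0241 0.66 23.0
-0.016 0.006 2.0 True -0.0197 -0.28 23.9
-0.024 0.05 None False -0.0243 -0.92 24.1
-0.016 0.006 3.0 True -0.0196 -0.61 24.9
0.016 0.03 None False 0.0161 -1.3 26.3
0.006 0.05 None False 0.006 0.46 26.6
[573.7 -89.9  72.2  39.9  -9.6]
[605.1  30.6  71.9  39.5 -11.7]
28.55
```

View pics/both2.png

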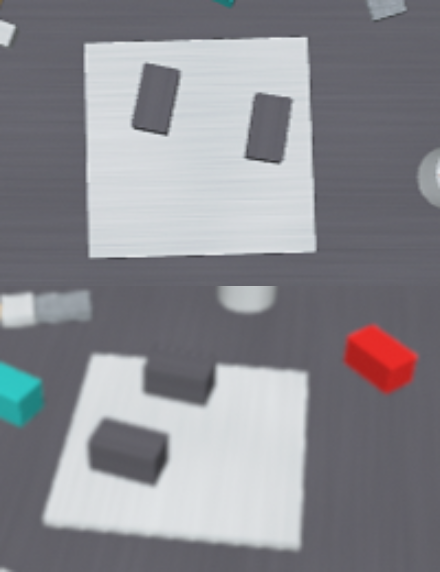

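The right block now sits at (574,-90) mm, having moved 60 mm, and its drag exceeds 3 N, so it is the rough one. Left is smooth and stays. Next I grasp the right one.

Run:
```python
from h import *
from bench import env,monitor,kinematics
g=np.array([.5737,-.0899,0]);yd=np.radians(-9.6)
C=np.array([.526,.297,.026]);T=R.from_euler('y',-12,degrees=True);n=T.apply([0,0,1])
env.release()
best_=None
for y in(yd,yd+np.pi):
    q=down(y);qp=(T*R.from_euler('z',np.radians(.2)-yd)*R.from_quat(q)).as_quat()
    a=kinematics.ik(g+[0,0,.12],q);b=kinematics.ik(C+n*.08,qp);b2=kinematics.ik(C+n*.003,qp)
    print(np.degrees(y),*(None if k is None else k.round(2) for k in(a,b,b2)))
    if a is not None and b is not None and b2 is not None:
        k=max(abs(a[5]),abs(b[5]))
        if best_ is None or k<best_[0]:best_=(k,q,qp)
_,q,qp=best_;np.save("qp.npy",qp)
env.reach(g+[0,0,.13],q);env.movel(g+[0,0,.06],velocity=.15)
print("down",env.movel(g+[0,0,.015],velocity=.06,guard=8))
f0=monitor.sense()["contact_force"]
env.close_gripper(60);s=monitor.sense();print("gap",s["finger_gap"],s["gripper_force"],s["position"].round(4))
env.movel(g+[0,0,.06],velocity=.08);env.movel(g+[0,0,.15],velocity=.2)
s=monitor.sense();print("gap",s["finger_gap"],s["gripper_force"],s["contact_force"]-f0,s["ft_torque"],s["clock"])
```

```text
-9.6 [-0.36  0.54  1.47 -0.    1.14  1.38] [ 0.36  0.49  1.6  -0.1   0.85  1.99] [ 0.35  0.63  1.61 -0.11  0.71  2.  ]
170.4 [-0.36  0.54  1.47 -0.    1.14 -1.76] [ 0.36  0.49  1.6  -0.1   0.85 -1.15] [ 0.35  0.63  1.61 -0.11  0.71 -1.15]
down False
gap 0.45569841859049875 62.80324101448059 [ 0.5739 -0.0899  0.0154]
gap 0.4626194915136314 61.87641263008118 [ -0.29417437  -0.72461151 -11.13786913] [ 0.03545435  0.05329806 -0.00985543] 35.275
```

Run:
```python
from h import *
from bench import env,monitor,eyes
qp=np.load("qp.npy");C=np.array([.526,.297,.026]);T=R.from_euler('y',-12,degrees=True);n=T.apply([0,0,1])
env.reach(C+n*.10,qp);env.movel(C+n*.018,velocity=.08)
f0=monitor.sense()["contact_force"]
r=env.movel(C-n*.004,velocity=.012,guard=3.)
s=monitor.sense();print("touch",r,"height err mm",((s["position"]-C)@n*1000-3).round(2),s["contact_force"]-f0,s["clock"])
d={m:eyes.grab_frame(m) for m in("top","side")}
cv2.imwrite("pics/place.png",np.vstack([cv2.resize(d[m]["frame"][y0:y0+110,x0:x0+180],None,fx=2.5,fy=2.5) for m,y0,x0 in(("top",150,70),("side",255,150))])[:,:,::-1])
```

```text
touch True height err mm 0.17 [-1.66070741 -1.15818558 15.53124166] 39.1
```

View pics/place.png

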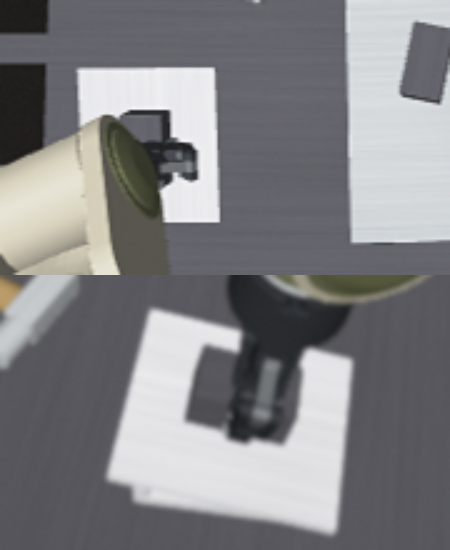

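The picture shows the held block near the middle of the rest, lying parallel to it. It touched at the expected height, so I release and back off.

Run:
```python
from h import *
from bench import env,monitor,eyes
T=R.from_euler('y',-12,degrees=True);n=T.apply([0,0,1])
env.release();p=monitor.sense()["position"]
env.movel(p+n*.06,velocity=.06);env.movel(p+n*.13,velocity=.2)
s=monitor.sense();env.set_joints(np.r_[s["joints"][0]+.7,s["joints"][1:]])
d={m:eyes.grab_frame(m) for m in("top","side")}
env.hold(1.);e=eyes.grab_frame("top")
for t in(d["top"],e):
    g=t["frame"].mean(2)
    for x0,x1,z in((104,155,.064),(213,309,.05)):
        roi=np.zeros_like(g,bool);roi[152:242,x0:x1]=1
        for r in rect(t,(g<130)&roi,z):print(z,np.round(r,1))
print(monitor.sense()["clock"])
cv2.imwrite("pics/done.png",np.vstack([cv2.resize(d[m]["frame"][y0:y0+110,x0:x0+200],None,fx=2.5,fy=2.5) for m,y0,x0 in(("top",150,90),("side",255,150))])[:,:,::-1])
```

```text
0.064 [521.9 290.8  73.5  45.7   4.5]
0.064 [628.2 291.5 118.4  56.7 -89.9]
0.05 [605.1  30.6  71.9  39.5 -11.7]
0.064 [521.9 290.8  73.5  45.7   4.5]
0.064 [628.2 291.5 118.4  56.7 -89.9]
0.05 [605.1  30.6  71.9  39.5 -11.7]
43.9833
```

View pics/done.png

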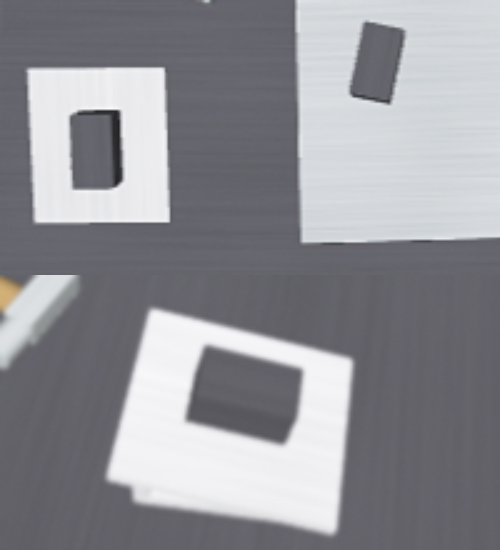

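The pictures show the rough block lying flat at the middle of the rest (top crop (95,150)), unchanged a second later. The smooth block is on the plate at (378,62), and the arm is clear.

```bash
python3 -c "
from bench import job;print(job.hand_in())"
```

```text
the job is handed in; nothing more can be done
None
```

The job is handed in at about 44 s: the right-hand block dragged with over 3 N, so it was the rough one and now lies still in the middle of the sloping rest, while the smooth block stays on the plate (pushes were about 60 mm for the rough block and 68 mm for the smooth one).

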